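Draw a batch of shoe heels from the feeder

TASK

Set the green cup upright on the table under the heel feeder's spout, slid in from the feeder's open front until it is home between the guides and against the back stop. Then pull the shutter all the way open so that all four heels drop into the cup, and push the shutter fully closed again. Leave the filled cup standing under the spout and do not disturb the jar, tin, shoe and screwdriver around the feeder.

Things in the scene. Friction and masses are not known exactly. Their poses are not given: they have to be found in the camera images.
- feeder: Fixed heel feeder: blue frame with an upright aluminium magazine (80 x 42 mm inside, slotted front and back, z 157 to 281 mm) and a flared green mouth up to 307 mm (about 120 x 85 mm). Origin on the table straight below the spout; z up; the open front, where the cup goes in, is -x. Four 16 mm posts at x = -30 and 60, y = +-81 mm rise to z 155 mm.
- spout (a point): Point on the table straight below the centre of the spout (the feeder's origin). The spout skirt (88 x 72 mm outside) has its lower edge at z 128 mm.
- back_stop (a point): Middle of the front face of the back stop bar (14 mm high, on the table), 66 mm behind the spout axis towards the feeder's +x, 7 mm up. Two blue guide bars (18 mm wide, 14 mm high, feeder x -50 to 80 mm) have inner faces at feeder y = +-72 mm.
- rail_end (a point): End of the front shutter rail, at feeder x -51, y 172, z 150 mm. Two dark rails at feeder x = +-51 mm, 10 mm wide, z 141 to 159 mm, run from y = -90 to 172 mm and stick out on the +y side, with the shutter between them.
- shutter (a joint): Opening of the feeder's steel shutter in m: 0 fully closed, 0.085 fully open (end stops at both). It slides towards the feeder's +y; about 2 N of friction, no spring: it stays where it is left. It starts up to 10 mm ajar. Heels start to fall at about half open; fully open all fall freely.
- shutter_grip (a point): Middle of the shutter's red upright grip, a block 18 mm (feeder x) x 30 mm (feeder y) x 45 mm tall standing on the shutter plate, from z 155 to 200 mm; this point is at z 180 mm and moves with the shutter. Closed, it lies 120 mm from the spout axis towards the feeder's +y. Its axes are parallel to the feeder's.
- cup: Loose green round cup, empty at the start, about 160 g: 124 mm across at the foot, 132 mm at the rim, 115 mm tall, wall 4 mm, floor 5 mm. Origin at the centre of its underside, z up. A straight black handle sticks out level towards the cup's -x: 18 mm wide (y), 28 mm tall (z 71 to 99 mm), free from x = -66 to -147 mm. The cup starts upright on the table left or right of the feeder.
- heel0: Shoe heel, a round block of light wood, a cylinder 32 mm across and 64 mm long with a black rubber tip at one end, about 50 g. Origin at its middle, x along its length. It starts lying along the feeder's x, in the magazine with the other three, number 1 from the bottom.
- heel1: Shoe heel, a round block of light wood, a cylinder 32 mm across and 64 mm long with a black rubber tip at one end, about 50 g. Origin at its middle, x along its length. It starts lying along the feeder's x, in the magazine with the other three, number 2 from the bottom.
- heel2: Shoe heel, a round block of light wood, a cylinder 32 mm across and 64 mm long with a black rubber tip at one end, about 50 g. Origin at its middle, x along its length. It starts lying along the feeder's x, in the magazine with the other three, number 3 from the bottom.
- heel3: Shoe heel, a round block of light wood, a cylinder 32 mm across and 64 mm long with a black rubber tip at one end, about 50 g. Origin at its middle, x along its length. It starts lying along the feeder's x, in the magazine with the other three, number 4 from the bottom.
- glue_jar: Bystander: jar with a yellow label, 80 mm across, 100 mm tall, on the other side of the feeder from the cup. Origin at its foot. Leave alone.
- screwdriver: Bystander: red-handled screwdriver lying on the left. Leave alone.
- black_clog: Bystander: black shoe, 190 mm long, behind on the left. Leave alone.
- polish_tin: Bystander: flat brass tin, 84 mm across, 28 mm tall, behind the feeder. Leave alone.
Things that resemble listed ones, but are neither listed nor needed, are in the scene too. Leave any blue, orange or pink look-alike of the heel2 alone.

How it is judged:
By the outcome, as a careful person would: the job done as asked, in the order asked, and still so for the second after the job is handed in, with the robot touching nothing.
It also fails if it takes over 58 s, if anything falls off the work surface, if the arm or the gripper's body presses on something with over 40 N, if the wrist force passes 120 N, or if a joint passes its speed limit or range.

ROBOT

A 6-joint arm with a two-finger parallel gripper is mounted at the origin on the work surface. World frame = base frame: x ahead of the robot, y to its left, z up, the work surface at z = 0. Lengths are in mm, angles in rad, forces in N, time in s.
With the tool pointing down it reaches from about 275 to 750 mm from the base axis. Payload 10.2 kg.
Tool frame: the origin (TCP) lies at the very end of the fingers, on their centre line; the grasp point (between the pads) lies 19 mm behind it; z points along the fingers, y is the line along which they close (so a half turn about z gives the same grasp; the last joint's range is limited). The gripper opens to 88 mm and grips with 3 to 60 N. Pads are 18 mm wide; open, the fingers measure 123 mm over their backs; the gripper's body (75 mm by 187 mm) begins 45 mm behind the grasp point.
Start: joints at [0.965, 0.313, 1.498, -0, 1.331, -0.223], TCP at [196.11, 487.003, 213.52] pointing down, gripper open.
Joint ranges: [-2.94, 2.94], [-0.97, 2.17], [0.19, 2.56], [-1.23, 4.37], [0.02, 3.11], [-2.88, 2.88]. Speed limits (rad/s): [2.39, 2.39, 3.01, 3.14, 3.14, 3.14].

INTERFACE

Orientations are given as a 3x3 rotation matrix whose columns are the frame's x, y, z axes.
In Python, from plant import observe, grab_frame, job_done gives the robot as it stands.
- The arm moves only by the tool servo_tool, never from a script. Its argument "plan" is a list that holds one entry, the list of rows, each a list of 6 numbers: the shift along the world's x, y, z scaled (see below), then the turn, a rotation vector about the world's x, y, z scaled (see below). In form: [[[tx, ty, tz, ax, ay, az], ...]]. A call has 1 to 8 rows; each row is the pose to reach, as a shift and turn from the pose commanded when the call began, turning the shorter way round; what a row does not reach only later rows make up. The controller multiplies each number of a shift by 0.5 m and each number of a turn by 180 degrees. A row lasts 1/12 s, in which the tool goes at most 41.7 mm and 7.16 degrees, less where a joint would pass 70% of its speed; a pose out of reach is approached as far as the arm can. A call with a number of a shift or a turn outside -1 to 1 is refused whole. A call with a gripper value outside its range is refused whole. "gripper" is the closure, from -1 (fully open) to 1 (shut), so that 0 is half open, set as the call begins (left out, the last holds). The fingers move at their own pace and stop on an object; "newtons" is the grip in N (left out, the last holds). Time passes only in rows, so rows that repeat a pose let the fingers close. It gives the time, the measured TCP pose, the force, the opening and the grip force at its end, in the units of the state.
- observe(): the state, without advancing time (a new reading comes with each control period).
- grab_frame(name): name is "side" or "top"; returns a dict with "img" (384x512x3 uint8, red, green, blue), "range_z" (384x512 float32, mm along the optical axis (not along the pixel's ray), 0 where there is no reading), "mtx" (3x3 intrinsics, pixels), "view" (4x4, takes a point from world to camera coordinates). Camera axes: x right, y up, looking along -z (the intrinsics and any distortion apply to the point x, -y, -z); pixel columns grow to the right and rows downward; lengths in mm; the calibration is good to about 2 mm. A picture is of the moment at which its call begins.
- job_done(): hands the job in; it is judged then, once.
The state is a dict: "clock": time; "joint_pos": joint angles; "joint_vel": joint speeds; "joint_efforts": joint torques, N m; "tool_pos": TCP position; "ee_rot": TCP orientation; "wrist_force": force on the tool from outside, world axes, zero at the start; "ft_torque": the same for the moment, N m; "finger_gap": opening from 0.0 (shut) to 1.0 (fully open); "gripper_force": force on a finger pad.
Only numpy, scipy, OpenCV 4.12 (cv2) and the standard library are available. Lean on these libraries where they do the work, as an engineer would, in place of code of your own. Each camera call takes 0.05 s, during which the arm holds its last target. There are 200 camera calls.

## Working session

There is one attempt and no reset: what is moved stays moved. The work goes in short steps, Python scripts to look and compute and a tool call to move; the robot and the scene stay as the last step left them, time stands still between calls to the robot, and variables do not carry over. Pictures are saved under pics/ and viewed, at most 10 in all, crops included, and the job is handed in when it is done.

Besides the shell and the picture viewer there is one more tool, called after "Call:" as name([rows], argument=value, ...), one row to a line, values as JSON. servo_tool: Moves the arm, as the interface text tells. Shifts and turns lie within -1 to 1; 1 stands for 0.5 m of shift or 180 degrees of turn. Its arguments: {"type":"object","properties":{"plan":{"type":"array","items":{"type":"array","items":{"type":"array","items":{"type":"number","minimum":-1,"maximum":1}}}},"gripper":{"type":"number"},"newtons":{"type":"number"}},"required":["plan"]}

```bash
mkdir -p pics; cat > h.py <<'E'
import numpy as np, cv2
from plant import observe, grab_frame, job_done
def save(f,n): cv2.imwrite('pics/'+n+'.png',f['img'][...,::-1])
def cloud(f):
    z=f['range_z'].astype(float); v,u=np.indices(z.shape); K=f['mtx']
    p=np.stack([(u-K[0,2])/K[0,0]*z,-(v-K[1,2])/K[1,1]*z,-z],-1)
    T=np.linalg.inv(f['view']); w=p@T[:3,:3].T+T[:3,3]; w[z==0]=np.nan; return w
E
python3 - <<'E'
from h import *
import pickle
d={}
for n in('side','top'):
    f=grab_frame(n); d[n]=f; print(n,f.keys(),f['mtx'].tolist(),np.linalg.inv(f['view']).round(3).tolist())
cv2.imwrite('pics/a.png',np.hstack([cv2.resize(d[n]['img'],(400,300),interpolation=cv2.INTER_AREA) for n in d])[...,::-1])
save(d['side'],'side0');save(d['top'],'top0')
pickle.dump(d,open('f0.pkl','wb'));s=observe();print(s['clock'],s['tool_pos'],s['ee_rot'])
E
```

```text
side dict_keys(['img', 'range_z', 'mtx', 'view']) [[380.0137302619559, 0.0, 259.8574451492708], [0.0, 380.0137302619559, 190.9353640576122], [0.0, 0.0, 1.0]] [[-0.995, 0.072, -0.063, 504.469], [-0.094, -0.633, 0.768, 1062.386], [0.015, 0.771, 0.637, 969.21], [0.0, 0.0, 0.0, 1.0]]
top dict_keys(['img', 'range_z', 'mtx', 'view']) [[365.29391837646955, 0.0, 255.10806112363306], [0.0, 365.29391837646955, 192.1747321871412], [0.0, 0.0, 1.0]] [[-0.0, 0.986, -0.169, 447.443], [-1.0, -0.005, -0.03, 63.583], [-0.031, 0.169, 0.985, 1071.518], [0.0, 0.0, 0.0, 1.0]]
0.1 [195.98353633 486.79961063 213.0262283 ] [[-9.27614416e-01  3.73538616e-01 -6.31203254e-04]
 [ 3.73539074e-01  9.27613977e-01 -9.32235949e-04]
 [ 2.37286835e-04 -1.10053458e-03 -9.99999366e-01]]
```

View pics/side0.png

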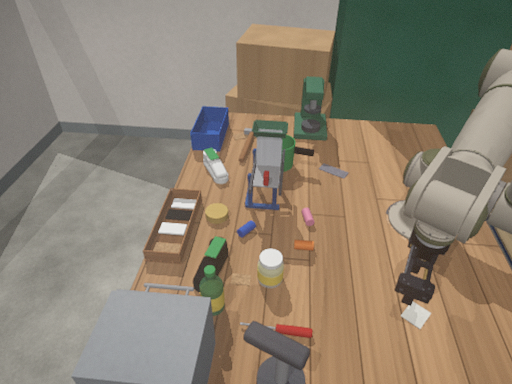

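View pics/top0.png

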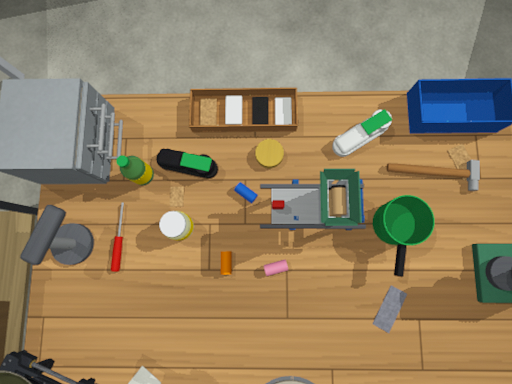

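The top view shows the feeder mouth at (340,197), the shutter's red grip at (278,205) towards world +y, and the green cup at (403,220) with its black handle at (400,262). The jar is at (175,225). The blue (246,192), orange (227,262) and pink (276,268) look-alikes lie in front of or beside the feeder. Next I'll measure these.

```bash
python3 - <<'E'
from h import *
import pickle
d=pickle.load(open('f0.pkl','rb'))
def hsv(f): return cv2.cvtColor(f['img'],cv2.COLOR_RGB2HSV).astype(int)
f=d['top'];W=cloud(f);H=hsv(f)
def st(n,m):
    p=W[m]; p=p[~np.isnan(p[:,0])]; print(n,len(p),np.median(p,0).round(1),p.min(0).round(1),p.max(0).round(1)); return p
v,u=np.indices(H.shape[:2]); X,Y,Z=W[...,0],W[...,1],W[...,2]
box=lambda a,b,c,e:(u>=a)&(u<b)&(v>=c)&(v<e)
g=(H[...,0]>45)&(H[...,0]<85)&(H[...,1]>120)
p=st('cup rim',g&box(365,440,190,250)&(Z>108)&(Z<120)); 
c,r=cv2.minEnclosingCircle(p[:,:2].astype(np.float32));print('circle',c,r)
h=box(385,415,235,285)&(Z>80)&(Z<112)&(H[...,2]<70)
p=st('handle',h);print('rect',cv2.minAreaRect(p[:,:2].astype(np.float32)))
p=st('mouth',box(310,372,160,235)&(Z>295)&(Z<315));print('rect',cv2.minAreaRect(p[:,:2].astype(np.float32)))
red=((H[...,0]<8)|(H[...,0]>172))&(H[...,1]>150)
p=st('grip',red&box(262,292,195,215)&(Z>192)&(Z<210));print('rect',cv2.minAreaRect(p[:,:2].astype(np.float32)))
m=box(255,330,175,235)&(Z>150)&(Z<170)&(H[...,2]<120)
for n,mm in(('front',m&(v>208)),('back',m&(v<195))):
    p=st('rail '+n,mm);print('rect',cv2.minAreaRect(p[:,:2].astype(np.float32)), cv2.fitLine(p[:,:2].astype(np.float32),cv2.DIST_HUBER,0,.01,.01).ravel())
for n,b,z0 in(('jar',(150,200,205,245),20),('blue',(232,260,178,205),8),('orange',(218,235,247,278),8),('pink',(260,292,258,278),8)):
    st(n,box(*b)&(Z>z0))
f=d['side'];W=cloud(f);H=hsv(f);X,Y,Z=W[...,0],W[...,1],W[...,2]
red=((H[...,0]<8)|(H[...,0]>172))&(H[...,1]>150)
p=st('side grip',red&box(255,280,160,195)); 
p=st('side table',box(330,380,260,300))
cv2.imwrite('pics/crop.png',np.hstack([cv2.resize(d['top']['img'][150:290,235:445],(600,400),interpolation=cv2.INTER_CUBIC)])[...,::-1])
E
```

```text
cup rim 297 [ 541.4 -306.9  114.8] [ 474.8 -368.5  108. ] [ 602.5 -239.3  119.8]
circle (537.1307373046875, -304.09521484375) 65.55899810791016
handle 255 [ 434.3 -282.8   98.5] [ 396.3 -296.7   80.1] [ 477.8 -269.7  106.9]
rect ((436.1224670410156, -283.6708679199219), (19.760478973388672, 81.67007446289062), 83.91227722167969)
mouth 941 [ 569.8 -102.1  304.6] [ 508.3 -134.9  295. ] [628.2 -50.4 311.6]
rect ((568.3312377929688, -92.67803192138672), (84.36356353759766, 119.83222961425781), 89.77979278564453)
grip 81 [567.8  35.3 200.6] [560.4  23.1 195.4] [575.4  49.6 203.6]
rect ((567.9269409179688, 36.37688446044922), (26.487560272216797, 14.835047721862793), 89.03204345703125)
rail front 295 [518.    2.2 160. ] [512.8 -91.8 152.1] [560.8  79.4 169.5]
rect ((536.861328125, -6.238739013671875), (171.23226928710938, 47.772544860839844), 89.90045928955078) [ 6.3940608e-03  9.9997956e-01  5.1795239e+02 -3.5854275e+00]
rail back 252 [619.8   5.4 159.8] [614.9 -95.4 151.5] [625.3  79.1 163.8]
rect ((620.0594482421875, -8.171112060546875), (174.49781799316406, 10.42434024810791), 89.97129821777344) [9.9034689e-04 9.9999952e-01 6.1962329e+02 6.9232903e+00]
jar 786 [526.1 304.7 100. ] [488.8 274.1  20.3] [567.7 347.8 106. ]
blue 245 [626.2 122.   30.6] [596.5  90.1   8.1] [669.7 157.3  38.9]
orange 251 [424.9 176.9  30.3] [394.4 163.2  18.9] [455.5 192.4  36.6]
pink 266 [412.7  37.2  30.4] [391.8   3.1  15.6] [433.2  70.6  37.1]
side grip 52 [568.8  48.4 187.3] [562.2  29.7 161. ] [575.5  52.1 202.7]
side table 1989 [264.6 294.3   0.4] [175.6 204.7  -5.8] [344.4 376.3   6.2]
```

View pics/crop.png

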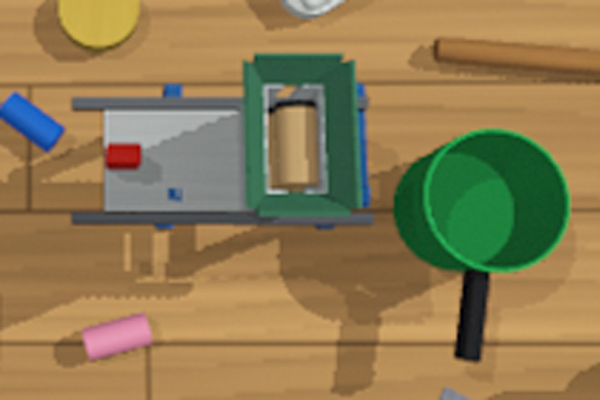

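The enlarged crop confirms it: the green round cup at (490,200), with its black handle at (470,315), is the only cup present. The heel look-alikes are blue (30,120) and pink (118,335) here, plus the orange one at (227,262) in the full view. The real heels are in the magazine. I'll refine the handle line before reaching.

```bash
python3 - <<'E'
from h import *
import pickle
d=pickle.load(open('f0.pkl','rb'))
def ray(f,uv,z):
    K=f['mtx'];T=np.linalg.inv(f['view']);uv=np.atleast_2d(uv)
    r=np.c_[(uv[:,0]-K[0,2])/K[0,0],-(uv[:,1]-K[1,2])/K[1,1],-np.ones(len(uv))]@T[:3,:3].T
    return T[:3,3]+r*((z-T[2,3])/r[:,2])[:,None]
for n,bx,bc in(('top',(385,415,235,285),(365,440,190,250)),('side',(290,320,140,160),(270,300,130,175))):
    f=d[n];H=cv2.cvtColor(f['img'],cv2.COLOR_RGB2HSV).astype(int);W=cloud(f);v,u=np.indices(H.shape[:2])
    m=(u>=bx[0])&(u<bx[1])&(v>=bx[2])&(v<bx[3])&(H[...,2]<60)&(W[...,2]>92)
    P=ray(f,np.c_[u[m],v[m]],99)[:,:2].astype(np.float32)
    print(n,len(P),P.mean(0),P.min(0),P.max(0),cv2.minAreaRect(P),cv2.fitLine(P,cv2.DIST_HUBER,0,.01,.01).ravel())
f=d['top'];H=cv2.cvtColor(f['img'],cv2.COLOR_RGB2HSV).astype(int);W=cloud(f);v,u=np.indices(H.shape[:2])
m=(H[...,0]>45)&(H[...,0]<85)&(H[...,1]>100)&(u>365)&(u<440)&(v>190)&(v<250)&(W[...,2]>110)
P=ray(f,np.c_[u[m],v[m]],115)[:,:2]
A=np.c_[2*P,np.ones(len(P))];s=np.linalg.lstsq(A,(P**2).sum(1),rcond=None)[0];print('rim lsq',s[:2],np.sqrt(s[2]+s[0]**2+s[1]**2))
E
```

```text
top 201 [ 434.91818 -284.01202] [ 396.36606 -297.262  ] [ 475.31046 -271.69135] ((434.8077392578125, -283.9471435546875), (16.299293518066406, 79.97872924804688), 79.9620590209961) [ 9.8317736e-01 -1.8265355e-01  4.3467062e+02 -2.8389377e+02]
side 23 [ 436.45953 -277.84296] [ 396.81506 -286.38797] [ 471.563   -266.63934] ((434.6953430175781, -276.122802734375), (16.908409118652344, 74.99878692626953), 83.74784088134766) [ 9.92228210e-01 -1.24431476e-01  4.35384827e+02 -2.79334351e+02]
rim lsq [ 537.16849798 -304.20707962] 63.22867766450316
```

Call:
servo_tool([
  [[0.1,-0.3,0,0,0,0.04],[0.1,-0.4,0,0,0,0.08],[0.15,-0.5,0,0,0,0.08],[0.2,-0.6,0,0,0,0.08],[0.2,-0.7,0,0,0,0.08],[0.2,-0.8,0,0,0,0.08],[0.2,-0.9,0,0,0,0.08],[0.2,-1,0,0,0,0.08]],
], gripper=-1, newtons=40)

```text
clock: 0.77
tool_pos: [273.8, 167.5, 213.4]
ee_rot: [[-0.991, 0.13, 0.0], [0.13, 0.991, -0.0], [-0.0, -0.0, -1.0]]
wrist_force: [1.6, 0.3, -0.5]
finger_gap: 0.999
gripper_force: 0.0
```

Call:
servo_tool([
  [[0.03,-0.08,0,0,0,0],[0.06,-0.16,0,0,0,-0.01],[0.08,-0.24,0,0,0,-0.017],[0.1,-0.32,0,0,0,-0.017],[0.13,-0.4,0,0,0,-0.017],[0.16,-0.48,0,0,0,-0.017],[0.18,-0.56,0,0,0,-0.017],[0.21,-0.64,0,0,0,-0.017]],
])

```text
clock: 1.43
tool_pos: [377.6, -149.5, 213.4]
ee_rot: [[-0.983, 0.185, -0.0], [0.185, 0.983, 0.0], [0.0, 0.0, -1.0]]
wrist_force: [1.1, 0.2, 0.1]
finger_gap: 1.002
gripper_force: 0.0
```

Call:
servo_tool([
  [[0,0,0,0,0,0],[0,0,0,0,0,0]],
])

```text
clock: 1.6
tool_pos: [377.7, -148.3, 212.9]
ee_rot: [[-0.982, 0.187, -0.001], [0.187, 0.982, 0.001], [0.002, 0.001, -1.0]]
wrist_force: [-0.1, 0.1, -0.5]
finger_gap: 1.002
gripper_force: 0.0
```

Call:
servo_tool([
  [[0.02,-0.08,0,0,0,0],[0.04,-0.16,0,0,0,0],[0.06,-0.23,0,0,0,0],[0.08,-0.268,-0.02,0,0,0],[0.08,-0.268,-0.08,0,0,0],[0.08,-0.268,-0.14,0,0,0],[0.08,-0.268,-0.18,0,0,0],[0.08,-0.268,-0.18,0,0,0]],
])

```text
clock: 2.27
tool_pos: [416.5, -278.3, 120.1]
ee_rot: [[-0.983, 0.183, -0.005], [0.183, 0.983, 0.006], [0.006, 0.005, -1.0]]
wrist_force: [-0.7, 0.1, -0.4]
finger_gap: 0.999
gripper_force: 0.0
```

Call:
servo_tool([
  [[0,0,-0.04,0,0,0],[0,0,-0.08,0,0,0],[0,0,-0.114,0,0,0],[0,0,-0.114,0,0,0],[0,0,-0.114,0,0,0]],
])

```text
clock: 2.68
tool_pos: [418.2, -280.7, 67.7]
ee_rot: [[-0.983, 0.183, 0.0], [0.183, 0.983, -0.0], [-0.0, -0.0, -1.0]]
wrist_force: [0.0, 0.1, 1.7]
finger_gap: 1.003
gripper_force: 0.0
```

```bash
python3 - <<'E'
from h import *
t=grab_frame('top');s=grab_frame('side');o=observe();print(o['tool_pos'],o['wrist_force'])
a=cv2.resize(t['img'][180:320,340:480],(400,400));b=cv2.resize(s['img'][90:230,230:370],(400,400))
cv2.imwrite('pics/g.png',np.hstack([a,b])[...,::-1])
E
```

```text
[ 418.58878986 -281.42525522   68.3644573 ] [-0.07041419  1.02907225 -0.64396275]
```

View pics/g.png

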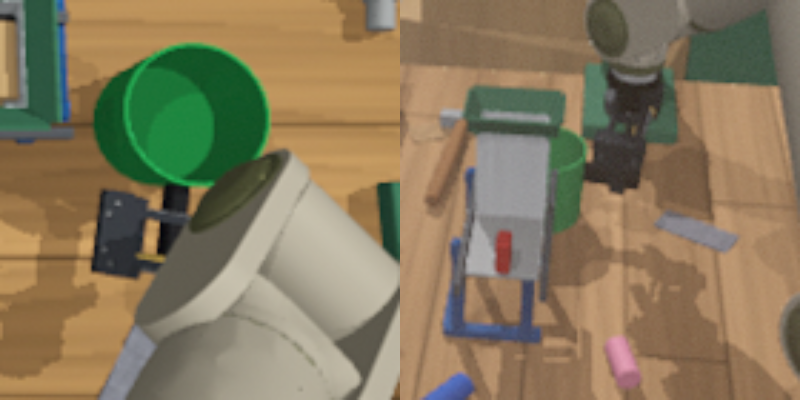

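The picture shows the left finger at about (165,215) beside the handle at (175,200) in the top crop, and the cup at (180,110) undisturbed. Closing the gripper.

Call:
servo_tool([
  [[0,0,0,0,0,0],[0,0,0,0,0,0],[0,0,0,0,0,0],[0,0,0,0,0,0],[0,0,0,0,0,0],[0,0,0,0,0,0],[0,0,0,0,0,0],[0,0,0,0,0,0]],
], gripper=1, newtons=50)

```text
clock: 3.45
tool_pos: [417.8, -281.2, 66.5]
ee_rot: [[-0.983, 0.184, -0.0], [0.184, 0.983, 0.0], [0.0, 0.0, -1.0]]
wrist_force: [-0.8, -0.4, 0.7]
finger_gap: 0.417
gripper_force: 0.0
```

Call:
servo_tool([
  [[0,0,0.005,0,0,0],[0,0,0.01,0,0,0],[0,0,0.01,0,0,0],[0,0,0.01,0,0,0]],
])

```text
clock: 3.78
tool_pos: [417.9, -281.4, 72.0]
ee_rot: [[-0.983, 0.184, 0.0], [0.184, 0.983, -0.001], [-0.0, -0.001, -1.0]]
wrist_force: [-2.6, -0.0, 5.2]
finger_gap: 0.171
gripper_force: 50.0
```

Call:
servo_tool([
  [[-0.03,0,0,0,0,0],[-0.07,0,0,0,0,0],[-0.11,0.01,0,0,0,0.01],[-0.15,0.03,0,0,0,0.02],[-0.18,0.06,0,0,0,0.03],[-0.196,0.1,0,0,0,0.04],[-0.196,0.15,0,0,0,0.05],[-0.196,0.2,0,0,0,0.058]],
])

```text
clock: 4.45
tool_pos: [319.6, -180.9, 71.8]
ee_rot: [[-1.0, 0.003, 0.001], [0.003, 1.0, -0.001], [-0.001, -0.001, -1.0]]
wrist_force: [0.2, -1.3, 1.2]
finger_gap: 0.179
gripper_force: 50.1
```

Call:
servo_tool([
  [[0,0.05,0,0,0,0],[0,0.1,0,0,0,0],[0,0.14,0,0,0,0],[0,0.165,0,0,0,0],[0,0.176,0,0,0,0],[0,0.176,0,0,0,0],[0,0.176,0,0,0,0]],
])

```text
clock: 5.03
tool_pos: [320.1, -93.6, 71.7]
ee_rot: [[-1.0, 0.002, 0.0], [0.002, 1.0, -0.0], [-0.0, -0.0, -1.0]]
wrist_force: [-0.3, -0.0, 2.3]
finger_gap: 0.174
gripper_force: 50.0
```

```bash
cat > cup.py <<'E'
from h import *
def rays(f,uv,z):
    K=f['mtx'];T=np.linalg.inv(f['view'])
    r=np.c_[(uv[:,0]-K[0,2])/K[0,0],-(uv[:,1]-K[1,2])/K[1,1],-np.ones(len(uv))]@T[:3,:3].T
    return T[:3,3]+r*((z-T[2,3])/r[:,2])[:,None]
def cup(f,zmax=130):
    H=cv2.cvtColor(f['img'],cv2.COLOR_RGB2HSV).astype(int);W=cloud(f);v,u=np.indices(H.shape[:2])
    g=(H[...,0]>45)&(H[...,0]<85)&(H[...,1]>150)&(W[...,2]>3)&(W[...,2]<zmax)&(W[...,0]>350)&(W[...,0]<660)&(W[...,1]>-180)&(W[...,1]<0)
    m=g&(W[...,2]>108);P=W[m]
    for _ in range(3):
        A=np.c_[2*P[:,:2],np.ones(len(P))];s=np.linalg.lstsq(A,(P[:,:2]**2).sum(1),rcond=None)[0]
        r=np.sqrt(s[2]+s[0]**2+s[1]**2); e=np.hypot(*(P[:,:2]-s[:2]).T)-r; P=P[abs(e)<2.5*e.std()]
    c=np.linalg.lstsq(np.c_[P[:,:2]-s[:2],np.ones(len(P))],P[:,2],rcond=None)[0]
    print('cup centre',s[:2].round(1),'r',r.round(1),'rim z',c[2].round(1),'tilt deg x,y',np.degrees(c[:2]).round(1),len(P), 'xmin/max',P.min(0).round(),P.max(0).round())
E
python3 - <<'E'
from cup import *
t=grab_frame('top');s=grab_frame('side');cup(t);o=observe();print(o['clock'],o['tool_pos'],o['wrist_force'])
cv2.imwrite('pics/m.png',np.hstack([cv2.resize(t['img'][140:380,210:450],(400,400)),cv2.resize(s['img'][90:290,230:430],(400,400))])[...,::-1])
E
```

```text
cup centre [441.8 -93.3] r 62.8 rim z 114.7 tilt deg x,y [0.7 1.5] 214 xmin/max [ 377. -156.  108.] [506. -30. 121.]
5.1333 [319.86196664 -93.69555502  71.57784059] [-0.60748318  1.09199032  2.5989419 ]
```

View pics/m.png

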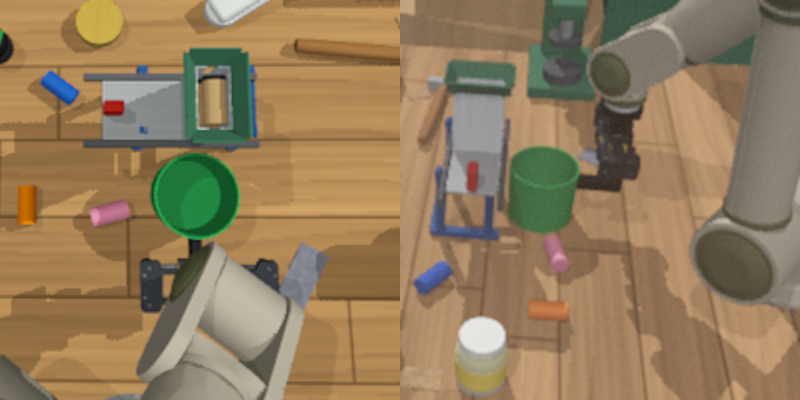

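The cup (195,195 in the top crop) is held by its handle, level, in line with the feeder and clear of the pink heel at (110,213). Sliding it in.

Call:
servo_tool([
  [[0.03,0,0,0,0,0],[0.07,0,0,0,0,0],[0.11,0,0,0,0,0],[0.15,0,0,0,0,0],[0.19,0,0,0,0,0],[0.22,0,0,0,0,0],[0.24,0,0,0,0,0],[0.24,0,0,0,0,0]],
])

```text
clock: 5.8
tool_pos: [441.1, -94.0, 71.7]
ee_rot: [[-1.0, 0.003, 0.0], [0.003, 1.0, -0.0], [-0.0, -0.0, -1.0]]
wrist_force: [0.4, 0.1, 2.3]
finger_gap: 0.176
gripper_force: 50.0
```

Call:
servo_tool([
  [[0,0,-0.006,0,0,0],[0,0,-0.01,0,0,0],[0.006,0,-0.01,0,0,0],[0.012,0,-0.01,0,0,0],[0.018,0,-0.01,0,0,0],[0.022,0,-0.01,0,0,0],[0.022,0,-0.01,0,0,0]],
])

```text
clock: 6.38
tool_pos: [445.6, -93.4, 67.2]
ee_rot: [[-1.0, 0.001, -0.014], [0.001, 1.0, 0.002], [0.014, 0.002, -1.0]]
wrist_force: [-37.8, -0.4, 40.1]
finger_gap: 0.176
gripper_force: 50.1
```

Call:
servo_tool([
  [[-0.004,0,0.006,0,0,0],[-0.008,0,0.01,0,0,0],[-0.008,0,0.01,0,0,0],[-0.008,0,0.01,0,0,0]],
])

```text
clock: 6.72
tool_pos: [446.7, -93.8, 71.7]
ee_rot: [[-1.0, 0.003, -0.001], [0.003, 1.0, -0.0], [0.001, -0.0, -1.0]]
wrist_force: [-4.3, -1.1, 8.3]
finger_gap: 0.171
gripper_force: 50.0
```

```bash
python3 - <<'E'
from cup import *
t=grab_frame('top');s=grab_frame('side');cup(t);o=observe();print(o['clock'],o['tool_pos'],o['wrist_force'])
W=cloud(s);H=cv2.cvtColor(s['img'],cv2.COLOR_RGB2HSV).astype(int)
g=(H[...,0]>45)&(H[...,0]<85)&(H[...,1]>150)&(W[...,2]<118)&(abs(W[...,1]+93)<70)&(W[...,2]>8)
P=W[g&(W[...,2]<100)];P=P[abs(P[:,0]-570)<75]
for lo in(8,30,50,70,90):
    Q=P[(P[:,2]>=lo)&(P[:,2]<lo+15)]
    if len(Q)>3: print(lo,len(Q),Q.min(0).round(1),Q.max(0).round(1),[np.hypot(Q[:,0]-c,Q[:,1]+93).mean().round(1) for c in(565,570,575)])
cv2.imwrite('pics/in.png',np.hstack([cv2.resize(t['img'][140:300,240:400],(400,400)),cv2.resize(s['img'][110:220,225:335],(400,400))])[...,::-1])
E
```

```text
cup centre [512.2 -64.4] r 4.1 rim z 115.0 tilt deg x,y [ 54.2 -21.6] 10 xmin/max [509. -71. 109.] [514. -58. 118.]
6.8167 [446.74770978 -93.78130131  71.75443572] [-4.84671451 -1.67072374  9.09303264]
```

View pics/in.png

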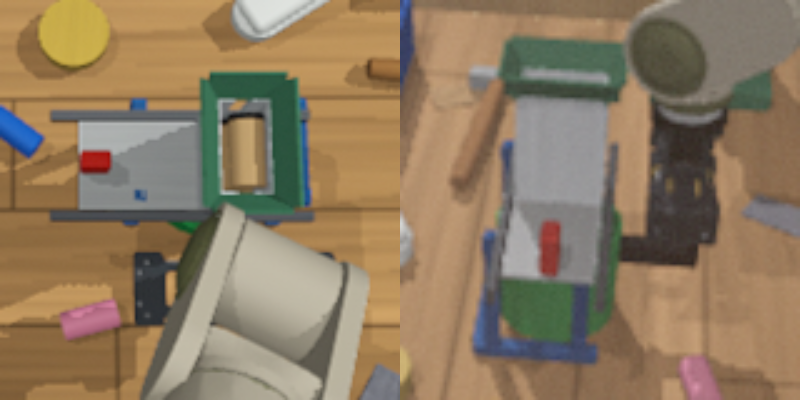

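Cup between the posts; the side crop shows it at (555,290) behind the blue posts, upright. I'll check numerically whether it is really against the stop.

```bash
python3 - <<'E'
from cup import *
s=grab_frame('side');W=cloud(s);H=cv2.cvtColor(s['img'],cv2.COLOR_RGB2HSV).astype(int)
v,u=np.indices(H.shape[:2])
g=(H[...,0]>45)&(H[...,0]<85)&(H[...,1]>100)&(u>240)&(u<300)&(v>150)&(v<210)
P=W[g];P=P[~np.isnan(P[:,0])];P=P[(P[:,2]>2)&(P[:,2]<118)]
print(len(P),P.min(0),P.max(0))
from scipy.optimize import least_squares
def res(q,P=P): return np.hypot(P[:,0]-q[0],P[:,1]-q[1])-(62+P[:,2]*4/115)
r=least_squares(res,[570,-93],loss='soft_l1');print('wall fit',r.x,np.abs(r.fun).mean())
b=(H[...,0]>100)&(H[...,0]<130)&(H[...,1]>120)&(u>225)&(u<300)&(v>150)&(v<215)
Q=W[b];Q=Q[~np.isnan(Q[:,0])]
for n,m in(('low',Q[:,2]<20),('posts',(Q[:,2]>30)&(Q[:,2]<130))): 
    R=Q[m];print(n,len(R),R.min(0).round(),R.max(0).round(),np.histogram(R[:,0],range(500,670,10)))
for r0 in range(180,206,4):
    c=u[r0][g[r0]]; print(r0,c.min() if len(c) else None,c.max() if len(c) else None,end=' | ')
E
```

```text
10 [514.44749575 -72.61201546   5.24522591] [585.56240446 -25.58067634  78.67885356]
wall fit [572.31579444 -95.25582522] 2.596544892751882
low 6 [614. -51.  13.] [646. -10.  16.] (array([0, 0, 0, 0, 0, 0, 0, 0, 0, 0, 0, 1, 0, 0, 5, 0]), array([500, 510, 520, 530, 540, 550, 560, 570, 580, 590, 600, 610, 620,
       630, 640, 650, 660]))Traceback (most recent call last):
  File "<stdin>", line 13, in <module>
    return umr_minimum(a, axis, None, out, keepdims, initial, where)
ValueError: zero-size array to reduction operation minimum which has no identity
```

```bash
python3 - <<'E'
from cup import *
s=grab_frame('side');I=s['img'].astype(int);T=s['view'];K=s['mtx']
W=cloud(s);print('valid depth frac',np.isfinite(W[160:205,255:290,0]).mean(), W[195,275],I[195,275])
g=(I[...,1]>I[...,0]*1.6)&(I[...,1]>I[...,2]*1.3)
def sil(cx,cy):
    a=np.linspace(0,2*np.pi,400);M=np.zeros(g.shape,np.uint8);pts=[]
    for z,r in((0,62),(115,66)):
        p=np.c_[cx+r*np.cos(a),cy+r*np.sin(a),a*0+z]@T[:3,:3].T+T[:3,3]
        pts.append(np.c_[K[0,2]+K[0,0]*p[:,0]/-p[:,2],K[1,2]-K[1,1]*p[:,1]/-p[:,2]])
    return cv2.convexHull(np.vstack(pts).astype(np.float32))[:,0]
def ext(h,row):
    x=[]
    for i in range(len(h)):
        (a,b),(c,d)=h[i],h[i-1]
        if (b-row)*(d-row)<=0 and b!=d: x.append(a+(row-b)*(c-a)/(d-b))
    return [round(float(t),1) for t in(min(x),max(x))]
H=[sil(cx,-93.5) for cx in(567,570,573,576)]
for row in range(166,204,4):
    c=np.where(g[row,235:310])[0]+235
    print(row,(c.min(),c.max()) if len(c) else None,[ext(h,row) for h in H])
E
```

```text
valid depth frac 0.9942857142857143 [536.3965518   -9.04504609  66.77466264] [63 68 91]
166 None [[253.0, 284.1], [252.2, 283.4], [251.3, 282.7], [250.5, 281.9]]
170 None [[251.4, 286.2], [250.6, 285.5], [249.8, 284.7], [249.0, 283.9]]
174 None [[251.5, 286.0], [250.8, 285.2], [250.0, 284.4], [249.2, 283.6]]
178 None [[251.7, 285.6], [250.9, 284.8], [250.2, 284.0], [249.4, 283.2]]
182 None [[251.9, 285.1], [251.1, 284.3], [250.3, 283.5], [249.6, 282.7]]
186 None [[252.0, 284.6], [251.3, 283.8], [250.5, 283.1], [249.8, 282.3]]
190 None [[252.2, 284.2], [251.5, 283.4], [250.7, 282.6], [249.9, 281.8]]
194 None [[252.4, 283.7], [251.6, 282.9], [250.9, 282.2], [250.1, 281.4]]
198 None [[253.9, 282.5], [253.2, 281.7], [252.5, 280.9], [251.8, 280.1]]
202 None [[259.1, 277.8], [258.4, 276.9], [257.8, 276.0], [257.1, 275.1]]
```

```bash
python3 - <<'E'
from cup import *
s=grab_frame('side');I=s['img'].astype(int)
g=(I[...,1]>I[...,0]+12)&(I[...,1]>I[...,2]+8);W=cloud(s)
for row in range(164,204,4):
    c=np.where(g[row,235:310])[0]+235; print(row,(c.min(),c.max()) if len(c) else None)
print(I[190,246:290:1].tolist())
v,u=np.indices(g.shape);m=g&(u>240)&(u<300)&(v>160)&(v<206)&(W[...,2]<118)&(W[...,2]>3);P=W[m]
from scipy.optimize import least_squares
r=least_squares(lambda q:np.hypot(P[:,0]-q[0],P[:,1]-q[1])-(62+P[:,2]*4/115),[570,-93],loss='soft_l1');print(len(P),r.x,np.abs(r.fun).mean())
E
```

```text
164 None
168 (np.int64(252), np.int64(284))
172 (np.int64(283), np.int64(285))
176 (np.int64(283), np.int64(285))
180 (np.int64(283), np.int64(284))
184 (np.int64(282), np.int64(283))
188 (np.int64(253), np.int64(283))
192 (np.int64(253), np.int64(282))
196 (np.int64(253), np.int64(282))
200 (np.int64(257), np.int64(279))
[[185, 147, 107], [140, 123, 128], [81, 81, 99], [83, 75, 73], [88, 81, 81], [78, 72, 82], [70, 79, 76], [73, 97, 70], [68, 97, 64], [72, 98, 66], [68, 97, 63], [68, 95, 60], [72, 99, 67], [66, 99, 64], [71, 102, 68], [78, 107, 72], [66, 99, 62], [71, 103, 67], [71, 103, 66], [69, 104, 67], [71, 103, 67], [71, 104, 69], [67, 102, 63], [72, 105, 69], [72, 106, 68], [72, 108, 68], [62, 86, 74], [64, 69, 90], [60, 66, 90], [60, 65, 91], [63, 70, 87], [68, 95, 70], [71, 92, 66], [80, 79, 73], [89, 83, 84], [77, 85, 69], [67, 93, 63], [76, 98, 65], [144, 118, 87], [164, 126, 96], [165, 130, 98], [162, 128, 96], [166, 131, 98], [168, 133, 100]]
371 [570.82228041 -95.74824526] 1.8240455354590768
```

Call:
servo_tool([
  [[0.004,0,0.003,0,0,0],[0.008,0,0.003,0,0,0],[0.008,0,0.003,0,0,0],[0.008,0,0.003,0,0,0]],
])

```text
clock: 7.3
tool_pos: [451.0, -93.2, 72.7]
ee_rot: [[-1.0, 0.003, -0.0], [0.003, 1.0, 0.0], [0.0, 0.0, -1.0]]
wrist_force: [1.2, 0.1, -0.6]
finger_gap: 0.174
gripper_force: 50.0
```

Call:
servo_tool([
  [[0.004,0,0,0,0,0],[0.008,0,0,0,0,0],[0.008,0,0,0,0,0],[0.008,0,0,0,0,0]],
])

```text
clock: 7.63
tool_pos: [451.4, -92.4, 72.2]
ee_rot: [[-1.0, 0.002, -0.009], [0.002, 1.0, 0.002], [0.009, 0.002, -1.0]]
wrist_force: [-16.7, -0.6, 8.7]
finger_gap: 0.172
gripper_force: 50.0
```

Call:
servo_tool([
  [[-0.005,0,0,0,0,0],[-0.005,0,0,0,0,0],[-0.005,0,0,0,0,0]],
])

```text
clock: 7.88
tool_pos: [451.4, -92.9, 72.8]
ee_rot: [[-1.0, 0.002, -0.003], [0.002, 1.0, 0.001], [0.003, 0.001, -1.0]]
wrist_force: [-7.0, -0.3, 2.3]
finger_gap: 0.174
gripper_force: 50.0
```

Call:
servo_tool([
  [[0,0,0,0,0,0],[0,0,0,0,0,0],[0,0,0,0,0,0],[0,0,0,0,0,0],[0,0,0,0,0,0],[0,0,0,0,0,0],[0,0,0,0,0,0],[0,0,0,0,0,0]],
], gripper=-0.2)

```text
clock: 8.55
tool_pos: [452.4, -93.2, 73.1]
ee_rot: [[-1.0, 0.003, 0.0], [0.003, 1.0, -0.0], [-0.0, -0.0, -1.0]]
wrist_force: [0.7, 0.7, -0.4]
finger_gap: 0.598
gripper_force: 0.0
```

Call:
servo_tool([
  [[0,0,0.03,0,0,0],[-0.02,0,0.08,0,0,0],[-0.06,0,0.14,0,0,0],[-0.1,0,0.2,0,0,0],[-0.16,0,0.26,0,0,0],[-0.2,0,0.3,0,0,0],[-0.2,0,0.3,0,0,0],[-0.2,0,0.3,0,0,0]],
])

```text
clock: 9.22
tool_pos: [352.5, -93.4, 223.7]
ee_rot: [[-1.0, 0.004, 0.002], [0.004, 1.0, -0.002], [-0.002, -0.002, -1.0]]
wrist_force: [0.6, 1.0, -0.3]
finger_gap: 0.6
gripper_force: 0.0
```

```bash
python3 - <<'E'
from cup import *
t=grab_frame('top');s=grab_frame('side');o=observe();print(o['clock'],o['tool_pos'],o['finger_gap'])
I=s['img'].astype(int);g=(I[...,1]>I[...,0]+12)&(I[...,1]>I[...,2]+8);W=cloud(s)
for row in (188,192,196,200):
    c=np.where(g[row,235:310])[0]+235; print(row,c.min(),c.max())
v,u=np.indices(g.shape);m=g&(u>240)&(u<300)&(v>160)&(v<206)&(W[...,2]<118)&(W[...,2]>3);P=W[m]
from scipy.optimize import least_squares
r=least_squares(lambda q:np.hypot(P[:,0]-q[0],P[:,1]-q[1])-(62+P[:,2]*4/115),[570,-93],loss='soft_l1');print(len(P),r.x)
cv2.imwrite('pics/home.png',np.hstack([cv2.resize(t['img'][140:300,240:400],(400,400)),cv2.resize(s['img'][110:220,225:335],(400,400))])[...,::-1])
E
```

```text
9.3167 [352.57107108 -93.10681144 222.15309087] 0.5980292881264361
188 253 282
192 253 278
196 253 281
200 256 278
347 [574.87644214 -95.36886109]
```

View pics/home.png

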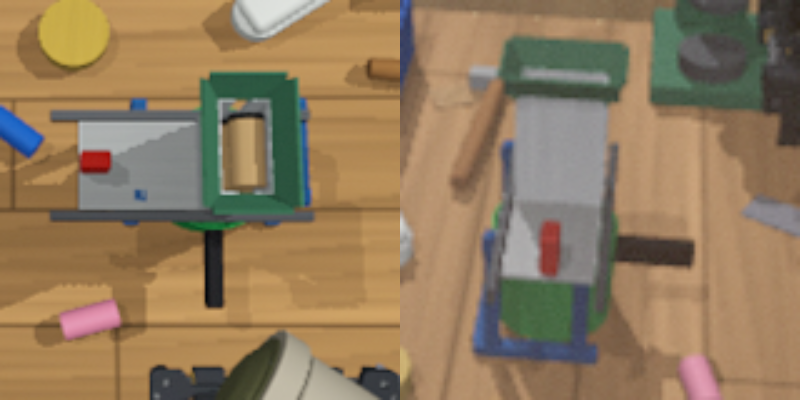

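The cup is home, with its handle pointing straight out the front at (213,270) in the top crop; it stands upright. Next is the shutter.

Call:
servo_tool([
  [[0,0.05,0.02,0,0,-0.04],[0,0.1,0.06,0,0,-0.08],[0,0.15,0.08,0,0,-0.12],[0,0.2,0.08,0,0,-0.16],[0,0.26,0.08,0,0,-0.2],[0,0.26,0.08,0,0,-0.24],[0,0.26,0.08,0,0,-0.28],[0,0.26,0.08,0,0,-0.3]],
])

```text
clock: 9.98
tool_pos: [352.6, 37.7, 261.7]
ee_rot: [[-0.582, 0.813, -0.003], [0.813, 0.582, 0.001], [0.002, -0.002, -1.0]]
wrist_force: [-0.3, -0.1, 0.0]
finger_gap: 0.599
gripper_force: 0.0
```

Call:
servo_tool([
  [[0.05,0,0,0,0,-0.04],[0.1,0,0,0,0,-0.08],[0.16,0,0,0,0,-0.12],[0.22,0,0,0,0,-0.16],[0.28,0,0,0,0,-0.2],[0.34,0,0,0,0,-0.2],[0.4,0,0,0,0,-0.2],[0.434,0,0,0,0,-0.2]],
])

```text
clock: 10.65
tool_pos: [571.8, 37.3, 259.8]
ee_rot: [[0.002, 1.0, -0.004], [1.0, -0.002, 0.001], [0.001, -0.004, -1.0]]
wrist_force: [-0.8, -0.6, -0.3]
finger_gap: 0.597
gripper_force: 0.0
```

Call:
servo_tool([
  [[0,0,0,0,0,0],[0,0,0,0,0,0],[0,0,0,0,0,0]],
])

```text
clock: 10.9
tool_pos: [568.9, 37.2, 261.8]
ee_rot: [[0.002, 1.0, -0.002], [1.0, -0.002, 0.0], [0.0, -0.002, -1.0]]
wrist_force: [0.4, -0.1, 0.3]
finger_gap: 0.604
gripper_force: 0.0
```

Descend to TCP z about 166, then close.

Call:
servo_tool([
  [[0,0,-0.05,0,0,0],[0,0,-0.1,0,0,0],[0,0,-0.15,0,0,0],[0,0,-0.18,0,0,0],[0,0,-0.19,0,0,0],[0,0,-0.19,0,0,0],[0,0,-0.19,0,0,0]],
])

```text
clock: 11.48
tool_pos: [569.5, 36.9, 169.1]
ee_rot: [[0.003, 1.0, 0.001], [1.0, -0.003, -0.0], [-0.0, 0.001, -1.0]]
wrist_force: [0.7, -0.1, 0.7]
finger_gap: 0.597
gripper_force: 0.0
```

Call:
servo_tool([
  [[0,0,0,0,0,0],[0,0,0,0,0,0],[0,0,0,0,0,0],[0,0,0,0,0,0],[0,0,0,0,0,0],[0,0,0,0,0,0],[0,0,0,0,0,0],[0,0,0,0,0,0]],
], gripper=1, newtons=40)

```text
clock: 12.15
tool_pos: [569.8, 36.8, 168.3]
ee_rot: [[0.003, 1.0, 0.001], [1.0, -0.003, -0.0], [-0.0, 0.001, -1.0]]
wrist_force: [4.2, 0.5, -1.5]
finger_gap: 0.194
gripper_force: 40.0
```

Call:
servo_tool([
  [[0,0,0,0,0,0],[0,0,0,0,0,0]],
])

```text
clock: 12.32
tool_pos: [569.8, 36.8, 168.2]
ee_rot: [[0.003, 1.0, 0.001], [1.0, -0.003, -0.0], [-0.0, 0.001, -1.0]]
wrist_force: [5.8, 0.5, -0.5]
finger_gap: 0.194
gripper_force: 40.0
```

Call:
servo_tool([
  [[0,0.02,0,0,0,0],[0,0.05,0,0,0,0],[0,0.08,0,0,0,0],[0,0.11,0,0,0,0],[0,0.13,0,0,0,0],[0,0.145,0,0,0,0],[0,0.15,0,0,0,0],[0,0.15,0,0,0,0]],
])

```text
clock: 12.98
tool_pos: [570.2, 112.3, 168.3]
ee_rot: [[0.002, 1.0, 0.003], [1.0, -0.002, 0.0], [0.0, 0.003, -1.0]]
wrist_force: [8.1, 2.3, -0.9]
finger_gap: 0.197
gripper_force: 40.0
```

Call:
servo_tool([
  [[0,0.004,0,0,0,0],[0,0.008,0,0,0,0],[0,0.008,0,0,0,0],[0,0.008,0,0,0,0]],
])

```text
clock: 13.32
tool_pos: [570.2, 114.5, 168.3]
ee_rot: [[0.003, 1.0, 0.002], [1.0, -0.003, -0.002], [-0.002, 0.002, -1.0]]
wrist_force: [6.7, -5.3, 0.1]
finger_gap: 0.2
gripper_force: 40.0
```

Call:
servo_tool([
  [[0,0.006,0,0,0,0],[0,0.006,0,0,0,0],[0,0.006,0,0,0,0],[0,0.006,0,0,0,0]],
])

```text
clock: 13.65
tool_pos: [570.2, 114.6, 168.2]
ee_rot: [[0.004, 1.0, 0.001], [1.0, -0.004, -0.008], [-0.008, 0.001, -1.0]]
wrist_force: [5.8, -19.7, -0.0]
finger_gap: 0.19
gripper_force: 40.0
```

```bash
python3 - <<'E'
from cup import *
t=grab_frame('top');s=grab_frame('side');o=observe();print(o['clock'],o['tool_pos'],o['wrist_force'])
W=cloud(t);m=(abs(W[...,0]-569)<30)&(abs(W[...,1]+93)<15)
v,u=np.indices(m.shape);q=m&(u>300)&(u<375);print('mouth z hist',np.histogram(W[...,2][q],[0,20,50,80,128,157,170,190,220,250,281,320]))
cv2.imwrite('pics/open.png',np.hstack([cv2.resize(t['img'][140:300,240:400],(400,400)),cv2.resize(s['img'][110:220,225:335],(400,400))])[...,::-1])
E
```

```text
13.75 [570.22468642 114.56136583 168.2324818 ] [  4.642015   -19.77329588  -0.95068144]
mouth z hist (array([22, 42,  0,  0,  0,  0,  0,  0,  0,  0,  0]), array([  0,  20,  50,  80, 128, 157, 170, 190, 220, 250, 281, 320]))
```

View pics/open.png

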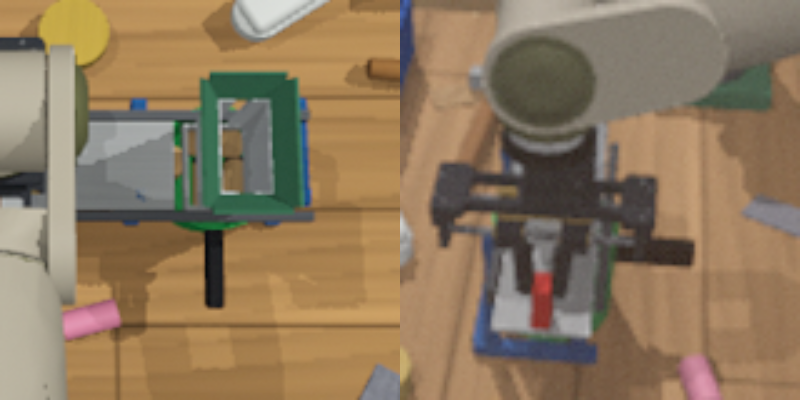

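The magazine at (245,145) is empty and heels are visible low down in the cup. The shutter is hard against its open stop (-20 N). Closing it.

Call:
servo_tool([
  [[0,-0.02,0,0,0,0],[0,-0.05,0,0,0,0],[0,-0.08,0,0,0,0],[0,-0.11,0,0,0,0],[0,-0.14,0,0,0,0],[0,-0.16,0,0,0,0],[0,-0.17,0,0,0,0],[0,-0.17,0,0,0,0]],
])

```text
clock: 14.42
tool_pos: [569.8, 32.6, 168.2]
ee_rot: [[0.004, 1.0, 0.001], [1.0, -0.004, -0.001], [-0.001, 0.001, -1.0]]
wrist_force: [5.6, -1.2, -0.7]
finger_gap: 0.198
gripper_force: 40.0
```

Call:
servo_tool([
  [[0,-0.004,0,0,0,0],[0,-0.008,0,0,0,0],[0,-0.012,0,0,0,0],[0,-0.012,0,0,0,0],[0,-0.012,0,0,0,0]],
])

```text
clock: 14.83
tool_pos: [569.8, 29.4, 168.3]
ee_rot: [[0.002, 1.0, 0.001], [1.0, -0.002, 0.003], [0.003, 0.001, -1.0]]
wrist_force: [5.8, 7.2, -0.2]
finger_gap: 0.198
gripper_force: 40.0
```

Call:
servo_tool([
  [[0,-0.006,0,0,0,0],[0,-0.006,0,0,0,0],[0,-0.006,0,0,0,0]],
])

```text
clock: 15.08
tool_pos: [569.8, 29.3, 168.3]
ee_rot: [[0.001, 1.0, 0.002], [1.0, -0.001, 0.008], [0.008, 0.002, -1.0]]
wrist_force: [7.7, 21.9, 0.6]
finger_gap: 0.197
gripper_force: 40.0
```

Call:
servo_tool([
  [[0,0.003,0,0,0,0],[0,0.003,0,0,0,0],[0,0.003,0,0,0,0],[0,0.003,0,0,0,0],[0,0.003,0,0,0,0],[0,0.003,0,0,0,0],[0,0.003,0,0,0,0],[0,0.003,0,0,0,0]],
], gripper=-0.2)

```text
clock: 15.75
tool_pos: [569.3, 26.2, 168.0]
ee_rot: [[0.003, 1.0, -0.0], [1.0, -0.003, -0.0], [-0.0, -0.0, -1.0]]
wrist_force: [0.4, 0.4, 0.3]
finger_gap: 0.602
gripper_force: 0.0
```

Call:
servo_tool([
  [[0,0,0.04,0,0,0],[0,0,0.1,0,0,0],[0,0,0.16,0,0,0],[-0.04,0.02,0.2,0,0,0],[-0.12,0.05,0.2,0,0,0],[-0.2,0.08,0.2,0,0,0],[-0.28,0.1,0.2,0,0,0],[-0.36,0.16,0.2,0,0,0]],
])

```text
clock: 16.42
tool_pos: [395.0, 100.0, 267.9]
ee_rot: [[0.004, 1.0, -0.0], [1.0, -0.004, -0.001], [-0.001, -0.0, -1.0]]
wrist_force: [1.4, 1.2, 1.2]
finger_gap: 0.6
gripper_force: 0.0
```

Call:
servo_tool([
  [[0,0.06,0,0,0,0],[0,0.12,0,0,0,0],[0,0.2,0,0,0,0],[0,0.2,0,0,0,0]],
])

```text
clock: 16.75
tool_pos: [396.3, 205.2, 268.2]
ee_rot: [[-0.002, 1.0, 0.0], [1.0, 0.002, 0.002], [0.002, 0.0, -1.0]]
wrist_force: [-0.5, 0.3, -0.4]
finger_gap: 0.602
gripper_force: 0.0
```

```bash
python3 - <<'E'
from cup import *
t=grab_frame('top');s=grab_frame('side');o=observe();print(o['clock'],o['tool_pos'],o['wrist_force'])
W=cloud(t);H=cv2.cvtColor(t['img'],cv2.COLOR_RGB2HSV).astype(int);v,u=np.indices(H.shape[:2])
red=((H[...,0]<8)|(H[...,0]>172))&(H[...,1]>150)&(u>262)&(u<300)&(v>190)&(v<220)&(W[...,2]>192)
P=W[red];print('grip',P.min(0),P.max(0),cv2.minAreaRect(P[:,:2].astype(np.float32))[0])
cv2.imwrite('pics/end.png',np.hstack([cv2.resize(t['img'][120:340,140:400],(400,338)),cv2.resize(s['img'][110:293,185:402],(400,338))])[...,::-1])
E
```

```text
16.85 [396.96576335 201.22961258 267.92408808] [-0.34384145 -0.72234295  0.65457066]
grip [560.44108969  15.84897752 196.83315503] [575.53736915  42.37564994 205.59522019] (567.9568481445312, 29.17208480834961)
```

View pics/end.png

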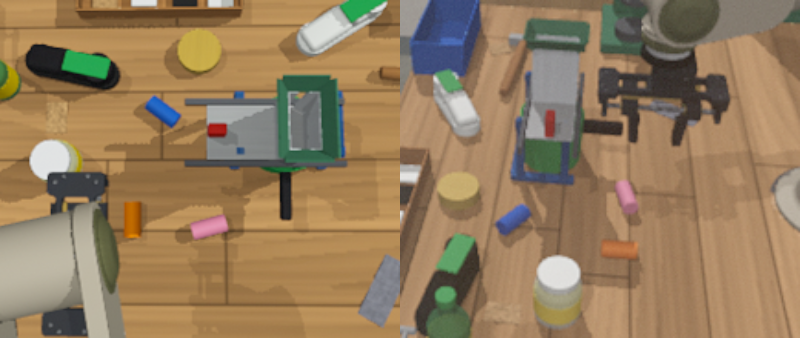

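The final view shows the shutter grip at (217,130) in its closed position. The measured stroke was 85 mm, stop to stop. The magazine at (305,120) is empty, the cup is still under the spout and the bystanders have not moved.

```bash
python3 -c "
from plant import job_done; print(job_done())"
```

```text
the job is handed in; nothing more can be done
None
```

The job is handed in: the cup stands home under the spout, the magazine is empty with heels seen low in the cup (not counted one by one), the shutter is shut on its stop, and the bystanders look undisturbed. Robot clock was about 17 s.

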